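# Open the case holder two turns by its knurled wheel and push the watch out

## Robot

A 6-joint arm with a two-finger parallel gripper is mounted at the origin on a cart in front of the work surface, level with it; the furniture and walls round the work are solid. World frame = base frame: x ahead of the robot, y to its left, z up, the work surface at z = 0. Lengths are in m, angles in rad, forces in N, time in s.
With the tool pointing down it reaches from about 0.35 to 0.85 m from the base axis. Payload 8.1 kg.
Tool frame: the origin (TCP) lies at the very end of the fingers, on their centre line; the grasp point (between the pads) lies 19 mm behind it; z points along the fingers, y is the direction in which the jaws open and shut (so a half turn about z gives the same grasp; the last joint's range is limited). The gripper opens to 93 mm and grips with 3 to 60 N. Pads are 15 mm wide; open, the fingers measure 128 mm over their backs; the gripper's body (75 mm by 188 mm) begins 65 mm behind the grasp point.
Start: joints at [-1.309, 0.13, 1.488, -0, 1.523, -0.085], TCP at [0.204, -0.564, 0.219] pointing down, gripper open.
Joint ranges: [-2.96, 2.96], [-0.89, 2.26], [0.02, 2.5], [-1.34, 4.48], [0, 2.73], [-2.66, 2.66]. Speed limits (rad/s): [2.39, 2.39, 2.79, 3.14, 3.14, 3.14].

## Interface

Orientations are given as a rotation vector (axis times angle).
In Python, from plant import read_state, read_camera, close_job gives the robot as it stands.
- The arm moves only by the tool jog_arm, never from a script. Its argument "motion" is one flat list of numbers, 7 for each row, row after row: the opening, from 0 (shut) to 1 (fully open), then the shift along the tool's x, y, z scaled (see below), then the turn, a rotation vector about the tool's x, y, z scaled (see below). A call has 1 to 8 rows; each row is the pose to reach, as a shift and turn from the pose measured when the call began, along the tool's axes at that moment; what a row does not reach only later rows make up. The controller multiplies each number of a shift by 0.5 m and each number of a turn by 90 degrees. A row lasts 1/10 s, in which the tool goes at most 50 mm and 8.59 degrees, less where a joint would pass 70% of its speed; a pose out of reach is approached as far as the arm can. A call with a number of a shift or a turn outside -1 to 1 is refused whole. A call with a gripper value outside its range is refused whole. The fingers move at their own pace and stop on an object; "grip_force" is the grip in N (left out, the last holds). Time passes only in rows, so rows that repeat a pose let the fingers close. It gives the time, the measured TCP pose, the force and the opening at its end, in the units of the state.
- read_state(): the state, without advancing time (a new reading comes with each control period).
- read_camera(name): name is "scene" or "top" or "wrist"; returns a dict with "frame" (480x640x3 uint8, red, green, blue), "vertical_fov" (degrees; the focal length in pixels is half the picture's height over the tangent of half this angle, whatever the lens; pixels are square), "cx", "cy" (the principal point, pixels), "world_from_camera" (4x4, takes a point from camera to world coordinates); the wrist camera has in their place "hand_eye" (4x4, takes a point from camera to tool coordinates, whose origin is the TCP and whose axes are the flange's). Camera axes: x right, y down, z forward; pixel columns grow to the right and rows downward; lengths in m; the calibration is good to about 2 mm. A picture is of the moment at which its call begins: read the wrist's pose just before it. There is no depth.
- close_job(): hands the job in, once; it reports no verdict.
The state is a dict: "t": time; "q": joint angles; "dq": joint speeds; "joint_torque": joint torques, N m; "tool_pos": TCP position; "orientation": TCP orientation; "force": force on the tool from outside, world axes, zero at the start; "wrist_torque": the same for the moment, N m; "opening": finger opening in m.
Only numpy, scipy, OpenCV 4.12 (cv2) and the standard library are available. Lean on these libraries where they do the work, as an engineer would, in place of code of your own. Each camera call takes 0.05 s, during which the arm holds its last target.

## Task

The watch is still clamped in the aluminium case holder. With a fingertip, roll the holder's knurled brass wheel open, its top turning away from the robot, and count two full turns, so that the jaw backs off far enough to clear the case without running off its screw; then push the loosened watch gently along the plate, toward the robot, until it lies wholly on the holder's green landing felt. Do not pinch or lift the watch, and leave everything else on the bench where it is.

Things in the scene. Friction and masses are not known exactly. Their poses are not given: they have to be found in the camera images.
- holder: case holder fixed to the bench: aluminium plate with two jaws, a brass wheel and a green felt landing. Origin on the bench under the middle of the clamped watch; x points away from the landing and the robot (within 0.3 rad), y toward the wheel, z up. Plate x -112 to +36, y -46 to +40 mm (wheel end to +80), top at z = 11.5 mm; the space behind the watch (+x) and the way to the landing (-x) are open
- wheel_top (a point): middle of the top line of the knurled brass wheel, fixed on the holder: 64.5 mm along its y, 42.5 mm above the bench. Wheel 30 mm in diameter, 12 mm wide, axis level along the holder's y, rigidly borne; one ridge is white. Its rim stands 9 mm above two grey cheeks (52 mm long in x) beside it. It turns against 0.018 N m (1.2 N at the rim) and stays where it is left
- wheel (a joint): angle of the knurled wheel, rad, at first 0 to 0.5 (clamped); it grows (opens) when the top of the rim moves in the holder's +x direction; one full turn = 6.283; stops at 24.5, where the jaw meets the cheek
- jaw (a joint): how far the moving jaw (wheel side) has backed off along the holder's +y, m; 3 mm per turn of the wheel; 0 = clamped. Grey jaws with white V faces, x +-28 mm, top 29.5 mm above the bench (screw block on the moving one 36 mm); fixed jaw at y -42 to -20, moving one at y +20 to +42 mm when shut. The watch passes the V faces from about 4.3 mm on
- landing (a point): centre of the green felt, on its surface, level with the plate: 72.5 mm from the holder's origin along its -x, 11.5 mm above the bench. Felt 72 mm in x, 62 mm in y, with a lip 5.5 mm high round its front and both sides, open toward the jaws
- watch: steel watch, dial up, clamped in the holder, without strap, 52 x 48 x 18 mm, about 60 g; its round body is 44 mm across, its two lugs point along its own -x (to the landing). Origin on its underside, 1 mm in -x and 2 mm in -y from the middle of the round body; 11.5 mm above the bench while it lies on the holder's plate
- loupe: black eye loupe standing on its wide end, 35 mm across, 34 mm high; origin under its middle; a bystander
- tweezers: steel tweezers lying flat, 124 mm long along their y; origin under the middle; a bystander
- parts_tin: white lidded parts tin, 50 mm across, 21 mm high; origin under its middle; a bystander
- screwdriver: small screwdriver with yellow handle, lying, 115 mm long along its y; origin under the middle; a bystander
- blue_marker: grey and blue marker pen, lying, 134 mm long along its y; origin under the middle; a bystander
- spare_watch: a second, loose watch of the same kind lying on the bench; a bystander
- lever_press: dark green lever press fixed on the bench to the left of the holder, never moved: 0.33 m tall, about 0.25 m from front to back, its lever with a red ball slanting up toward the robot; origin under its base. Keep the arm clear of it on the way
- gold_disc: gold-coloured dial disc, 31 mm across, 10 mm high; origin under its middle; a bystander

How it is judged:
By the outcome, as a careful person would: the job done as asked, in the order asked, and still so for the second after the job is handed in, with the robot touching nothing.
It also fails if it takes over 67 s, if anything falls off the work surface, if the arm or the gripper's body presses on something with over 40 N, if the wrist force passes 120 N, or if a joint passes its speed limit or range.

## Working session

There is one attempt and no reset: what is moved stays moved. The work goes in short steps, Python scripts to look and compute and a tool call to move; the robot and the scene stay as the last step left them, time stands still between calls to the robot, and variables do not carry over. Pictures are saved under pics/ and viewed, and the job is handed in when it is done.

Besides the shell and the picture viewer there is one more tool, called as a command line: name --argument value ..., lists and objects as JSON in quotes. jog_arm: Moves the arm, as the interface text tells. Its arguments: {"type":"object","properties":{"motion":{"type":"array","items":{"type":"number"}},"grip_force":{"type":"number"}},"required":["motion"]}

```bash
ls; mkdir -p pics; python3 - <<'E'
from plant import *
import cv2,pickle
print(read_state())
for n in ["scene","top","wrist"]:
    c=read_camera(n); cv2.imwrite(f"pics/{n}0.png",c["frame"][:,:,::-1]); pickle.dump(c,open(f"{n}0.pkl","wb"))
    print({k:v for k,v in c.items() if k!="frame"})
E
```

```text
pics
{'t': 0.0, 'q': array([-1.30941788e+00,  1.31151050e-01,  1.48924078e+00,  2.76888584e-05,
        1.52299312e+00, -8.54053149e-02]), 'dq': array([ 0.00170383,  0.00036108, -0.00047042, -0.00038588, -0.00071356,
        0.00085862]), 'joint_torque': array([ 2.46352756e-03, -5.59833956e+01, -4.91762424e+01,  7.72557990e-02,
        3.50545195e-02, -1.43649995e-04]), 'tool_pos': array([ 0.20381005, -0.56373891,  0.21761463]), 'orientation': array([-3.09272463e+00, -5.41690731e-01,  2.04002113e-04]), 'force': array([0.90449487, 0.90017229, 0.33361695]), 'wrist_torque': array([-0.0476967 ,  0.04404051,  0.0451455 ]), 'opening': 0.09271738556110429}
{'vertical_fov': 52.65076393080795, 'cx': 318.770476858104, 'cy': 239.29777598985075, 'world_from_camera': array([[ 0.77085348, -0.27787578,  0.57321022, -0.15379998],
       [-0.63695812, -0.32447522,  0.69928548, -0.95541589],
       [-0.00832198, -0.90415755, -0.42711809,  0.62023863],
       [ 0.        ,  0.        ,  0.        ,  1.        ]])}
{'vertical_fov': 44.630364327251115, 'cx': 313.75861659085166, 'cy': 239.11308071198388, 'world_from_camera': array([[-0.01435847, -0.98030492,  0.19696724,  0.37201419],
       [-0.99989285,  0.01351526, -0.0056246 , -0.03732132],
       [ 0.00285176, -0.1970269 , -0.98039394,  1.26892996],
       [ 0.        ,  0.        ,  0.        ,  1.        ]])}
{'vertical_fov': 66.24072190654742, 'cx': 325.3002232269388, 'cy': 242.46692547921415, 'hand_eye': array([[-2.43658163e-04, -9.67210815e-01, -2.53974762e-01,
         6.97302120e-02],
       [ 9.99999945e-01, -2.93227065e-04,  1.57315783e-04,
         9.35838897e-06],
       [-2.26629801e-04, -2.53974710e-01,  9.67210833e-01,
        -1.65690746e-01],
       [ 0.00000000e+00,  0.00000000e+00,  0.00000000e+00,
         1.00000000e+00]])}
```

View pics/scene0.png

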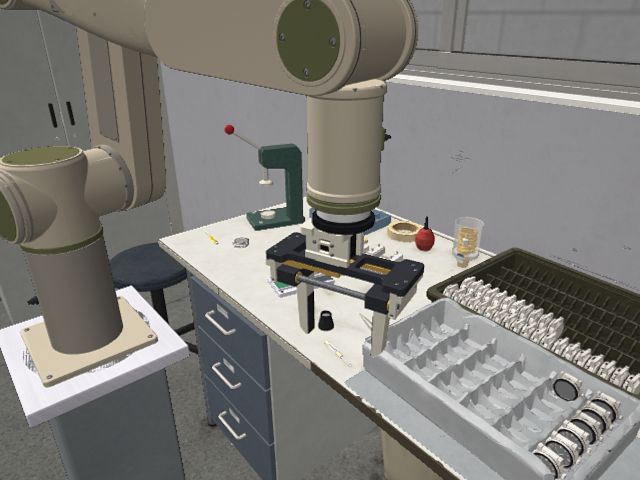

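View pics/top0.png

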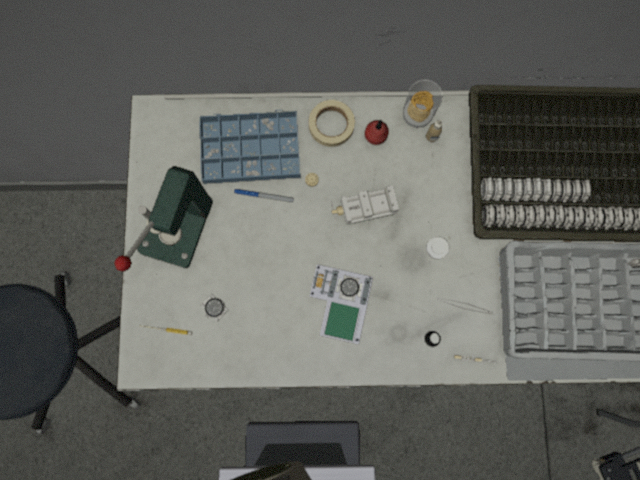

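View pics/wrist0.png

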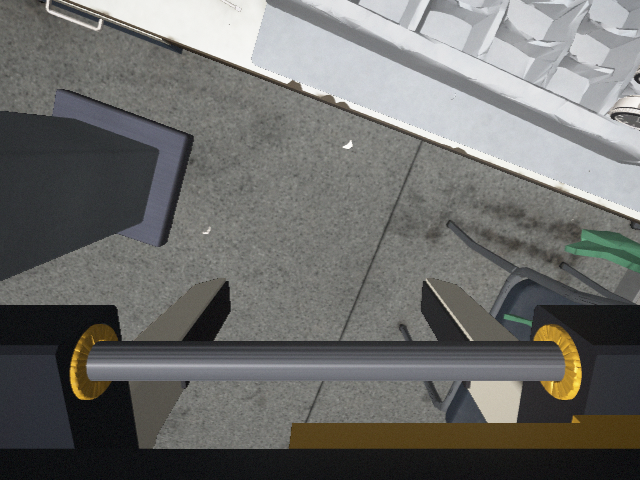

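The top view shows the holder: felt around (341,321), watch at (348,287), brass wheel at about (319,281). The scene view is blocked by the gripper. Next I'll measure from the top image.

```bash
cat > h.py <<'E'
import numpy as np,cv2
from scipy.spatial.transform import Rotation as R
def ray(c,u,v,T=None):
    T=c["world_from_camera"] if T is None else T
    f=240/np.tan(np.radians(c["vertical_fov"])/2)
    d=T[:3,:3]@np.array([(u-c["cx"])/f,(v-c["cy"])/f,1]); return T[:3,3],d
def onz(c,u,v,z,T=None):
    o,d=ray(c,u,v,T); return o+d*(z-o[2])/d[2]
def proj(c,p,T=None):
    T=c["world_from_camera"] if T is None else T
    f=240/np.tan(np.radians(c["vertical_fov"])/2)
    q=np.linalg.inv(T)@np.append(p,1); return f*q[0]/q[2]+c["cx"],f*q[1]/q[2]+c["cy"]
def wristT(s,c):
    T=np.eye(4);T[:3,:3]=R.from_rotvec(s["orientation"]).as_matrix();T[:3,3]=s["tool_pos"]
    return T@c["hand_eye"]
def snap(name,path):
    import plant,pickle
    s=plant.read_state(); c=plant.read_camera(name)
    if name=="wrist": c["world_from_camera"]=wristT(s,c)
    cv2.imwrite(path,c["frame"][:,:,::-1]); pickle.dump((s,c),open(path[:-3]+"pkl","wb"))
    return s,c
def greenfelt(c,z=.0115):
    h=cv2.cvtColor(c["frame"],cv2.COLOR_RGB2HSV)
    m=cv2.inRange(h,(55,90,50),(90,255,255))
    n,l,st,ce=cv2.connectedComponentsWithStats(m)
    return m,l,st,ce
E
python3 - <<'E'
from h import *
import pickle
c=pickle.load(open("top0.pkl","rb"))
m,l,st,ce=greenfelt(c)
for i in range(1,len(st)):
    if st[i,4]>150:
        print(st[i],ce[i])
        cs,_=cv2.findContours((l==i).astype(np.uint8),0,1)
        P=np.array([onz(c,*p[0],.0115)[:2] for p in max(cs,key=len)])
        r=cv2.minAreaRect((P*1000).astype(np.float32)); print(r, onz(c,*ce[i],.0115))
im=c["frame"][255:350,290:390,::-1]
cv2.imwrite("pics/topz.png",cv2.resize(im,(800,600)[:1]*1+(760,)if 0 else (630,600),interpolation=cv2.INTER_CUBIC))
E
```

```text
[326 303  32  36 833] [341.4909964  320.88235294]
((446.0824279785156, -101.04489135742188), (57.076786041259766, 66.21156311035156), 76.43270111083984) [ 0.44587899 -0.10114849  0.0115    ]
```

View pics/topz.png

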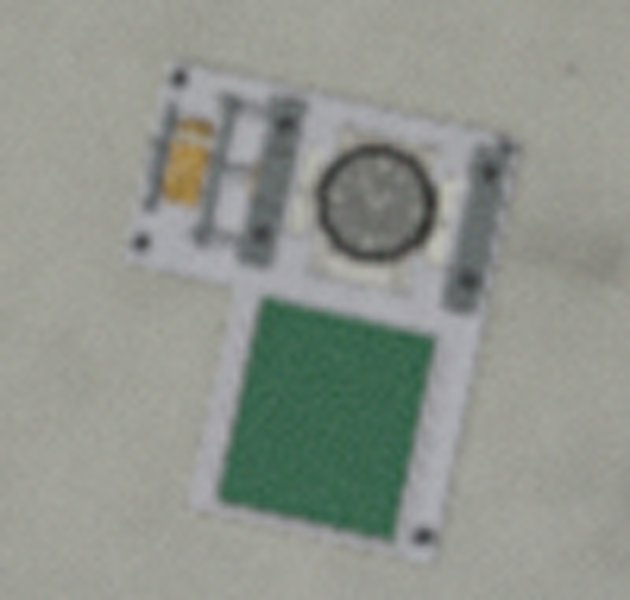

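```bash
cat >> h.py <<'E'
def goto(s,pos,yaw):
    """scaled tool shift/turn for tool-down pose with tool-x yaw"""
    M=R.from_rotvec(s["orientation"]).as_matrix()
    d=M.T@(np.array(pos)-s["tool_pos"])/.5
    x=np.array([np.cos(yaw),np.sin(yaw),0]);z=np.array([0,0,-1.]);y=np.cross(z,x)
    r=R.from_matrix(M.T@np.c_[x,y,z]).as_rotvec()/(np.pi/2)
    return np.round(d,4),np.round(r,4)
E
python3 - <<'E'
from h import *; from plant import *
print(goto(read_state(),[.51,-.147,.2],np.radians(76.4)))
E
```

```text
(array([ 0.8592, -0.5758,  0.0366]), array([-8.000e-04, -5.000e-04, -6.281e-01]))
```

jog_arm --motion '[0,0.86,-0.576,0.036,0,0,-0.628,0,0.86,-0.576,0.036,0,0,-0.628,0,0.86,-0.576,0.036,0,0,-0.628,0,0.86,-0.576,0.036,0,0,-0.628,0,0.86,-0.576,0.036,0,0,-0.628,0,0.86,-0.576,0.036,0,0,-0.628,0,0.86,-0.576,0.036,0,0,-0.628,0,0.86,-0.576,0.036,0,0,-0.628]'

```text
t: 0.95
tool_pos: [0.4412, -0.2401, 0.2043]
orientation: [-2.465, -1.946, -0.001]
force: [0.3, -0.7, -0.2]
opening: 0.0334
```

```bash
python3 - <<'E'
from h import *; from plant import *
s=read_state();print(s["t"],s["tool_pos"],s["opening"],goto(s,[.51,-.147,.2],np.radians(76.4)))
E
```

```text
0.95 [ 0.44117112 -0.24012692  0.20434186] 0.03340610683111704 (array([0.2131, 0.0906, 0.0089]), array([-0.0004, -0.0008,  0.0019]))
```

jog_arm --motion '[0,0.213,0.09,0.009,0,0,0,0,0.213,0.09,0.009,0,0,0,0,0.213,0.09,0.009,0,0,0,0,0.213,0.09,0.009,0,0,0,0,0.213,0.09,0.009,0,0,0,0,0.213,0.09,0.009,0,0,0]'

```text
t: 1.55
tool_pos: [0.5091, -0.148, 0.1998]
orientation: [-2.466, -1.944, -0.0]
force: [-0.2, 0.5, -0.0]
opening: 0.0004
```

```bash
python3 - <<'E'
from h import *
s,c=snap("wrist","pics/w1.png"); print(s["t"],s["tool_pos"],s["opening"],s["force"])
print([proj(c,p) for p in ([.5164,-.1182,.0115],[.5315,-.0555,.0425],[.4459,-.1011,.0115])])
E
```

```text
1.55 [ 0.50905824 -0.14796522  0.19981001] 0.00039852811961754194 [-0.23660898  0.4901392  -0.03492514]
[(np.float64(326.02403738658865), np.float64(188.32711978282532)), (np.float64(326.16191783647326), np.float64(114.60030118875464)), (np.float64(250.29865589618515), np.float64(188.1543131046141))]
```

View pics/w1.png

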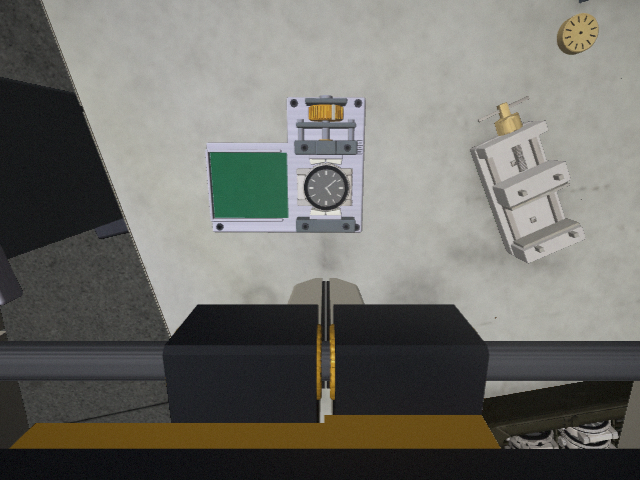

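Wrist view: felt centre about (248,186), watch dial at (326,188), brass wheel at (325,112). This matches the prediction. Refining from this view.

```bash
python3 - <<'E'
from h import *
import pickle
s,c=pickle.load(open("pics/w1.pkl","rb"))
m,l,st,ce=greenfelt(c); i=1+np.argmax(st[1:,4])
cs,_=cv2.findContours((l==i).astype(np.uint8),0,1)
P=np.array([onz(c,*p[0],.0115)[:2] for p in max(cs,key=len)])
print(cv2.minAreaRect((P*1000).astype(np.float32)),onz(c,*ce[i],.0115))
h=cv2.cvtColor(c["frame"],cv2.COLOR_RGB2HSV)
b=cv2.inRange(h,(8,120,80),(28,255,255)); b[300:]=0
n,l,st,ce=cv2.connectedComponentsWithStats(b)
for i in range(1,n):
    if st[i,4]>60: print(st[i],ce[i],onz(c,*ce[i],.0425))
im=c["frame"][85:240,200:375,::-1]; cv2.imwrite("pics/w1z.png",cv2.resize(im,(675,598),interpolation=cv2.INTER_CUBIC))
E
```

```text
((445.7266540527344, -98.21517944335938), (61.70924758911133, 71.52762603759766), 76.4466552734375) [ 0.44586862 -0.0976579   0.0115    ]
[309 104  23  17 351] [320.16239316 111.77207977] [ 0.52717368 -0.05217185  0.0425    ]
[335 105   8  15 103] [338.62135922 112.19417476] [ 0.54200519 -0.05607611  0.0425    ]
```

View pics/w1z.png

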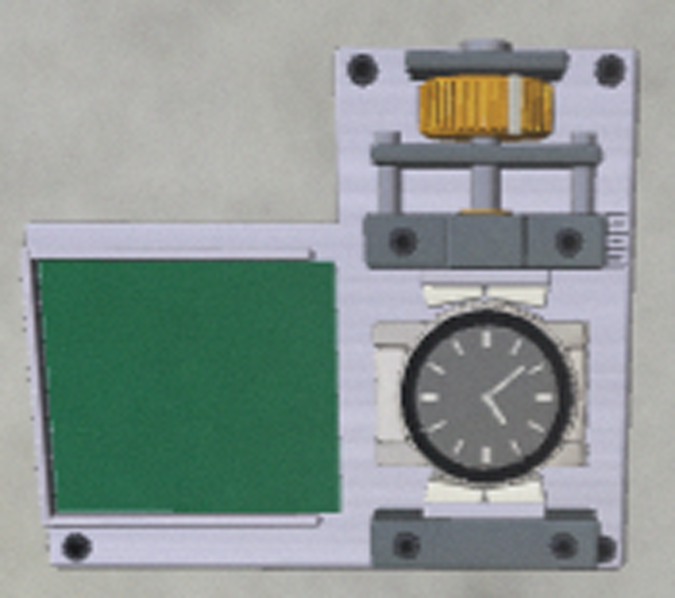

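```bash
cat >> h.py <<'E'
YAW=np.radians(-13.55); HX=np.array([np.cos(YAW),np.sin(YAW),0]);HY=np.array([-np.sin(YAW),np.cos(YAW),0])
O=np.array([.5162,-.1152,0])
def H(x,y,z): return O+HX*x+HY*y+np.array([0,0,z])
def toH(p): d=np.array(p)-O; return np.array([d@HX,d@HY,d[2]])
TY=np.pi/2+YAW
E
python3 - <<'E'
from h import *; from plant import *
print(goto(read_state(),H(-.015,.0645,.055),TY))
E
```

```text
(array([ 0.1962, -0.0314,  0.2901]), array([-0.0004, -0.0006,  0.0002]))
```

jog_arm --motion '[0,0.196,-0.032,0.15,0,0,0,0,0.196,-0.032,0.15,0,0,0,0,0.196,-0.032,0.15,0,0,0,0,0.196,-0.032,0.29,0,0,0,0,0.196,-0.032,0.29,0,0,0,0,0.196,-0.032,0.29,0,0,0,0,0.196,-0.032,0.29,0,0,0]'

```text
t: 2.3
tool_pos: [0.5164, -0.0499, 0.0556]
orientation: [-2.468, -1.942, -0.0]
force: [-0.8, -1.3, 0.4]
opening: 0.0001
```

```bash
python3 - <<'E'
from h import *
s,c=snap("wrist","pics/w2.png"); print(s["t"],s["tool_pos"],toH(s["tool_pos"]),s["force"],goto(s,H(-.015,.0645,.043),TY))
s,c=snap("scene","pics/s2.png")
u,v=map(int,proj(c,H(0,.0645,.04)));print(u,v)
im=c["frame"][v-60:v+60,u-80:u+80,::-1]; cv2.imwrite("pics/s2z.png",cv2.resize(im,(640,480),interpolation=cv2.INTER_CUBIC))
E
```

```text
2.3 [ 0.51636108 -0.04992659  0.05564708] [-0.01513656  0.06349432  0.05564708] [-0.83320149 -1.25871477  0.43935971] (array([0.002 , 0.0003, 0.0253]), array([-0.0005, -0.0005, -0.0007]))
302 255
```

View pics/w2.png

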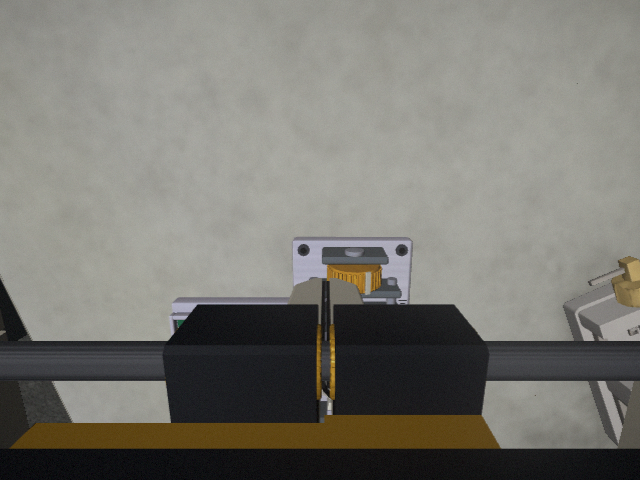

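View pics/s2z.png

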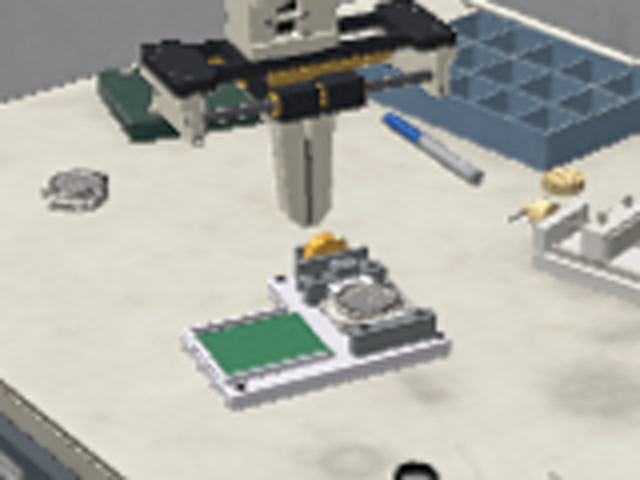

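The wrist view shows the wheel with its white ridge at (368,283), just behind the fingertip. The scene view shows the tapered tip hovering above the wheel. I'll do a gentle touch test first.

jog_arm --motion '[0,0.002,0.01,0.022,0,0,0,0,0.002,0.01,0.025,0,0,0,0,0.002,0.01,0.027,0,0,0,0,0.002,0.01,0.029,0,0,0]'

```text
t: 2.8
tool_pos: [0.5231, -0.0502, 0.0428]
orientation: [2.468, 1.942, 0.004]
force: [0.0, 0.2, -0.4]
opening: 0.0007
```

```bash
python3 - <<'E'
from h import *; from plant import *
s=read_state();print(s["t"],toH(s["tool_pos"]),s["force"])
E
```

```text
2.8 [-0.0085271   0.06482297  0.04276135] [ 0.03996424  0.21402782 -0.42419939]
```

jog_arm --motion '[0,0,-0.003,0.003,0,0,0,0,0,-0.003,0.003,0,0,0]'

```text
t: 3.0
tool_pos: [0.5216, -0.0498, 0.0413]
orientation: [2.467, 1.942, 0.004]
force: [-0.2, 0.8, 3.0]
opening: 0.0006
```

```bash
python3 - <<'E'
from h import *; from plant import *
s=read_state();print(s["t"],toH(s["tool_pos"]),s["force"])
E
```

```text
3.0 [-0.01012787  0.06487557  0.04132028] [-0.225646    0.81966503  3.01827666]
```

jog_arm --motion '[0,0,0,0.002,0,0,0,0,0,0.005,0.003,0,0,0,0,0,0.012,0.003,0,0,0,0,0,0.02,0.003,0,0,0,0,0,0.028,0.003,0,0,0]'

```text
t: 3.5
tool_pos: [0.5374, -0.0535, 0.0425]
orientation: [2.465, 1.94, 0.008]
force: [-1.1, 0.0, 9.9]
opening: 0.0003
```

```bash
python3 - <<'E'
from h import *
s,c=snap("wrist","pics/w3.png"); print(s["t"],toH(s["tool_pos"]),s["force"],s["wrist_torque"])
im=c["frame"][225:325,280:430,::-1]; cv2.imwrite("pics/w3z.png",cv2.resize(im,(750,500),interpolation=cv2.INTER_CUBIC))
E
```

```text
3.5 [0.00620303 0.06493637 0.04245229] [-1.14979939  0.04324561  9.90338171] [-0.01748822  0.12881257 -0.01846192]
```

View pics/w3z.png

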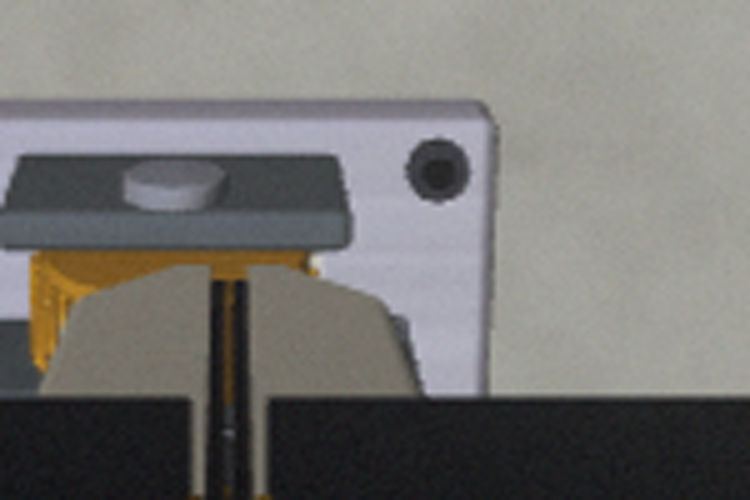

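The wheel turns with the tip: normal force 9.9 N, tangential 1.15 N, and the white ridge has rolled out to the far edge (zoom 318,262). I'll finish this stroke and go back to the start point.

jog_arm --motion '[0,0,0.008,0.006,0,0,0,0,0,0.014,0.01,0,0,0,0,0,0.016,-0.016,0,0,0,0,0,-0.038,-0.017,0,0,0,0,0,-0.038,-0.015,0,0,0,0,0,-0.038,-0.015,0,0,0]'

```text
t: 4.15
tool_pos: [0.5189, -0.0491, 0.0497]
orientation: [2.465, 1.94, 0.008]
force: [-0.2, 0.3, -0.2]
opening: 0.0001
```

```bash
cat > look.py <<'E'
import sys
from h import *
n=sys.argv[1]
s,c=snap("wrist",f"pics/{n}.png"); print(s["t"],toH(s["tool_pos"])*1000,s["force"],R.from_rotvec(s["orientation"]).as_matrix()[:,2])
im=c["frame"][225:325,250:430,::-1]; cv2.imwrite(f"pics/{n}z.png",cv2.resize(im,(720,400),interpolation=cv2.INTER_CUBIC))
print(proj(c,H(0,.0645,.0425)))
E
python3 look.py w4
```

```text
4.15 [-12.85115664  64.94166496  49.66149283] [-0.21230661  0.30644843 -0.16320662] [ 7.08180211e-03 -6.16902397e-04 -9.99974733e-01]
(np.float64(351.5576127657079), np.float64(290.37720018812604))
```

View pics/w4z.png

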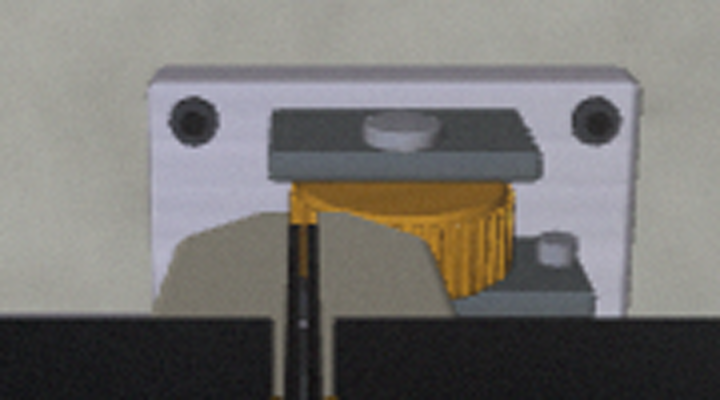

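The ridge has gone out of view past +90°, as expected at about 1.9 rad. Doing a full stroke.

jog_arm --motion '[0,0,0,0.025,0,0,0,0,0,0.014,0.02,0,0,0,0,0,0.026,0.019,0,0,0,0,0,0.038,0.02,0,0,0,0,0,0.052,0.025,0,0,0,0,0,0.054,-0.004,0,0,0,0,0,0,-0.002,0,0,0,0,0,0,0,0,0,0]'

```text
t: 5.0
tool_pos: [0.5172, -0.0486, 0.0492]
orientation: [2.466, 1.942, 0.006]
force: [0.4, -0.4, 0.1]
opening: 0.0001
```

```bash
python3 look.py w5
```

```text
5.0 [-14.65481742  64.98044141  49.24875568] [ 0.35344385 -0.40234229  0.08416504] [ 4.71677744e-03 -9.95461140e-05 -9.99988871e-01]
(np.float64(355.2444246434033), np.float64(290.77967857815656))
```

View pics/w5z.png

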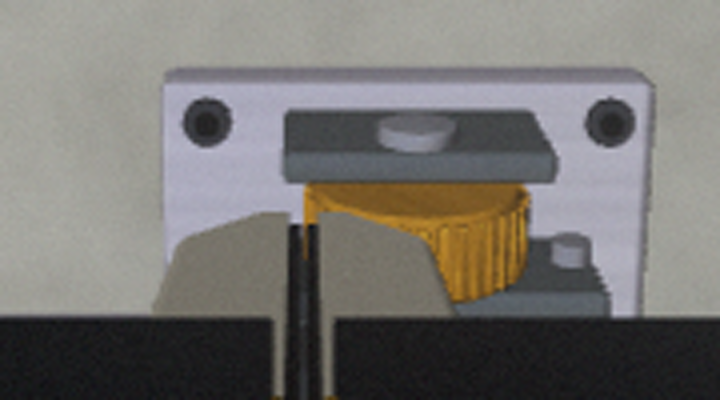

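Ridge still hidden on the underside. The position drifted 1.7 mm in -x; I'll correct it in the next stroke.

jog_arm --motion '[0,-0.001,0.003,0.024,0,0,0,0,-0.001,0.017,0.019,0,0,0,0,-0.001,0.029,0.018,0,0,0,0,-0.001,0.041,0.019,0,0,0,0,-0.001,0.055,0.024,0,0,0,0,-0.001,0.057,-0.005,0,0,0,0,-0.001,0.004,-0.003,0,0,0,0,-0.001,0.004,-0.001,0,0,0]'

```text
t: 5.85
tool_pos: [0.518, -0.0493, 0.0495]
orientation: [2.467, 1.942, 0.004]
force: [-1.4, 0.6, -0.4]
opening: 0.0001
```

```bash
python3 look.py w6
```

```text
5.85 [-13.64738447  64.47553785  49.45867589] [-1.43768077  0.55937595 -0.38968624] [ 3.41354950e-03  1.51308600e-04 -9.99994162e-01]
(np.float64(353.2456723009816), np.float64(289.7044891338826))
```

View pics/w6z.png

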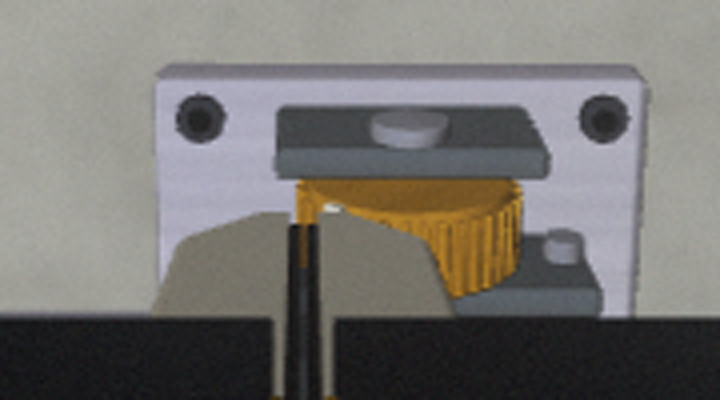

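The white ridge has reappeared on the near side at zoom (333,208), about -0.75 rad from the top. So the wheel is at about 5.5 rad, at roughly 1.8 rad per stroke. Continuing.

jog_arm --motion '[0,0,0.001,0.024,0,0,0,0,0,0.015,0.019,0,0,0,0,0,0.027,0.018,0,0,0,0,0,0.039,0.019,0,0,0,0,0,0.053,0.024,0,0,0,0,0,0.055,-0.005,0,0,0,0,0,0.002,-0.003,0,0,0,0,0,0.002,-0.001,0,0,0]'

```text
t: 6.7
tool_pos: [0.518, -0.0493, 0.0497]
orientation: [2.467, 1.943, 0.003]
force: [0.9, -0.8, -0.0]
opening: 0.0002
```

```bash
python3 look.py w7
```

```text
6.7 [-13.67499462  64.48764768  49.65953535] [ 0.8722537  -0.83564747 -0.02812401] [ 2.09102127e-03  3.79445179e-04 -9.99997742e-01]
(np.float64(353.2902152993778), np.float64(289.593567673852))
```

View pics/w7z.png

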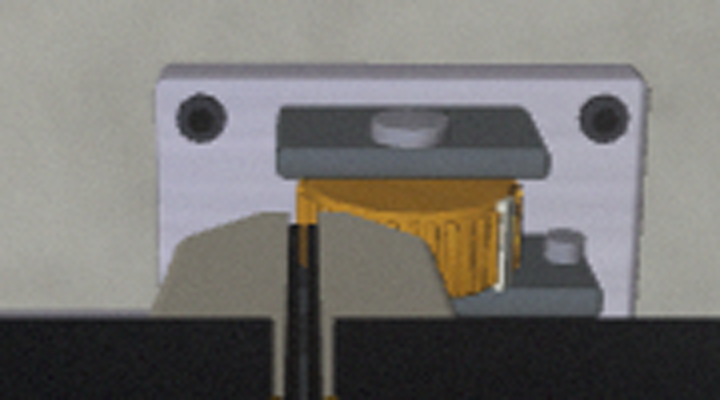

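The ridge is at about +1.05 rad with one turn passed, so the wheel is at about 7.3 rad. Three more strokes are needed.

jog_arm --motion '[0,0,0.001,0.024,0,0,0,0,0,0.015,0.019,0,0,0,0,0,0.027,0.018,0,0,0,0,0,0.039,0.019,0,0,0,0,0,0.053,0.024,0,0,0,0,0,0.055,-0.005,0,0,0,0,0,0.002,-0.003,0,0,0,0,0,0.002,-0.001,0,0,0]'

```text
t: 7.55
tool_pos: [0.518, -0.0492, 0.0499]
orientation: [-2.468, -1.944, -0.002]
force: [-0.2, -0.1, -0.5]
opening: 0.0002
```

jog_arm --motion '[0,0,0.001,0.024,0,0,0,0,0,0.015,0.019,0,0,0,0,0,0.027,0.018,0,0,0,0,0,0.039,0.019,0,0,0,0,0,0.053,0.024,0,0,0,0,0,0.055,-0.005,0,0,0,0,0,0.002,-0.003,0,0,0,0,0,0.002,-0.001,0,0,0]'

```text
t: 8.35
tool_pos: [0.5168, -0.0489, 0.0499]
orientation: [-2.466, -1.943, 0.001]
force: [0.1, -0.6, -0.9]
opening: 0.0005
```

```bash
python3 look.py w8
```

```text
8.35 [-14.93692628  64.5924528   49.92434765] [ 0.06191831 -0.5941687  -0.92825909] [-0.00199902  0.00126875 -0.9999972 ]
(np.float64(355.82015646628247), np.float64(289.6437805136827))
```

View pics/w8z.png

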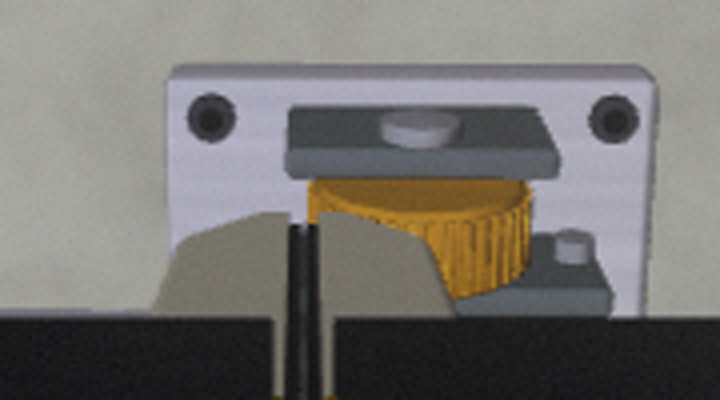

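jog_arm --motion '[0,0,0.003,0.024,0,0,0,0,0,0.017,0.02,0,0,0,0,0,0.029,0.019,0,0,0,0,0,0.041,0.02,0,0,0,0,0,0.055,0.025,0,0,0,0,0,0.057,-0.005,0,0,0,0,0,0.01,-0.1,0,0,0,0,-0.19,0.03,-0.2,0,0,0]'

```text
t: 9.2
tool_pos: [0.5175, -0.0905, 0.1233]
orientation: [-2.46, -1.948, -0.001]
force: [1.1, -0.9, -0.4]
opening: 0.0002
```

jog_arm --motion '[0,-0.11,0,-0.12,0,0,0,0,-0.11,0,-0.12,0,0,0,0,-0.11,0,-0.12,0,0,0,0,-0.11,0,-0.12,0,0,0,0,-0.11,0,-0.12,0,0,0]'

```text
t: 9.7
tool_pos: [0.5042, -0.1432, 0.1816]
orientation: [-2.458, -1.947, 0.0]
force: [0.2, -0.2, -0.3]
opening: 0.0007
```

```bash
python3 - <<'E'
from h import *
s,c=snap("wrist","pics/w9.png"); print(s["t"],toH(s["tool_pos"]),s["force"])
print([proj(c,p) for p in (H(0,0,.0295),H(0,.0645,.0425),H(-.0725,0,.0115))])
im=c["frame"][60:270,180:420,::-1]; cv2.imwrite("pics/w9z.png",cv2.resize(im,(685,600),interpolation=cv2.INTER_CUBIC))
E
```

```text
9.7 [-0.00505825 -0.03005422  0.18160733] [ 0.23937672 -0.18247478 -0.28610447]
[(np.float64(332.53481454055054), np.float64(194.16519216244393)), (np.float64(333.6380438140612), np.float64(114.0213672225697)), (np.float64(252.6971702165742), np.float64(191.24140842465613))]
```

View pics/w9z.png

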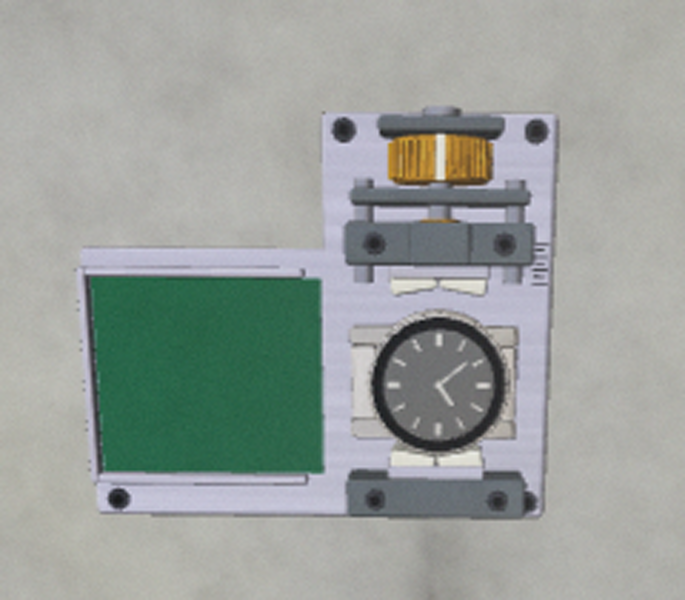

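The ridge is now exactly on top (zoom 441,158). At the start it sat at about +0.45 rad, so the count is about 0.45 rad short of two turns. The jaw has clearly opened. I'll add a short roll of about 7 mm.

```bash
python3 - <<'E'
from h import *; from plant import *
print(goto(read_state(),H(-.004,.0645,.050),TY))
E
```

```text
(array([0.1878, 0.0049, 0.2633]), array([-0.0033, -0.0022,  0.0039]))
```

jog_arm --motion '[0,0.188,0.005,0.1,-0.003,-0.002,0.004,0,0.188,0.005,0.1,-0.003,-0.002,0.004,0,0.188,0.005,0.26,-0.003,-0.002,0.004,0,0.188,0.005,0.26,-0.003,-0.002,0.004,0,0.188,0.005,0.262,-0.003,-0.002,0.004,0,0.188,0.005,0.262,-0.003,-0.002,0.004]'

```text
t: 10.35
tool_pos: [0.5262, -0.0507, 0.0497]
orientation: [-2.465, -1.943, 0.004]
force: [-0.2, -0.4, 0.1]
opening: 0.0006
```

```bash
python3 look.py w10
```

```text
10.35 [-5.37122885 65.06926798 49.68800626] [-0.16146986 -0.36267078  0.12354166] [-3.75954183e-03  9.94946785e-04 -9.99992438e-01]
(np.float64(336.84952327569806), np.float64(290.6981063104873))
```

Press at x = -4, roll to about +4, lift.

jog_arm --motion '[0,0,0.003,0.019,0,0,0,0,0,0.003,0.019,0,0,0,0,0,0.008,0.019,0,0,0,0,0,0.013,0.019,0,0,0,0,0,0.018,0.019,0,0,0,0,0,0.018,-0.03,0,0,0,0,-0.1,0.018,-0.15,0,0,0,0,-0.19,0.018,-0.2,0,0,0]'

```text
t: 11.2
tool_pos: [0.5203, -0.1234, 0.1366]
orientation: [2.465, 1.948, 0.001]
force: [1.5, 0.5, -0.2]
opening: 0.0007
```

jog_arm --motion '[0,-0.11,0,-0.12,0,0,0,0,-0.11,0,-0.12,0,0,0,0,-0.11,0,-0.12,0,0,0,0,-0.11,0,-0.12,0,0,0,0,-0.11,0,-0.12,0,0,0]'

```text
t: 11.7
tool_pos: [0.507, -0.176, 0.195]
orientation: [-2.463, -1.947, -0.0]
force: [0.4, -0.5, -0.8]
opening: 0.0009
```

```bash
python3 - <<'E'
from h import *
s,c=snap("wrist","pics/w11.png"); print(s["t"],toH(s["tool_pos"]),s["force"])
print([proj(c,p) for p in (H(0,0,.0295),H(0,.0645,.0425),H(-.0725,0,.0115))])
im=c["frame"][60:270,180:420,::-1]; cv2.imwrite("pics/w11z.png",cv2.resize(im,(685,600),interpolation=cv2.INTER_CUBIC))
E
```

```text
11.7 [ 0.00525575 -0.06124927  0.19504748] [ 0.44519693 -0.48579133 -0.75921338]
[(np.float64(320.18168612856135), np.float64(156.23482059714854)), (np.float64(319.9395266238033), np.float64(73.73794137914805)), (np.float64(242.04068786589556), np.float64(155.44507249543307))]
```

View pics/w11z.png

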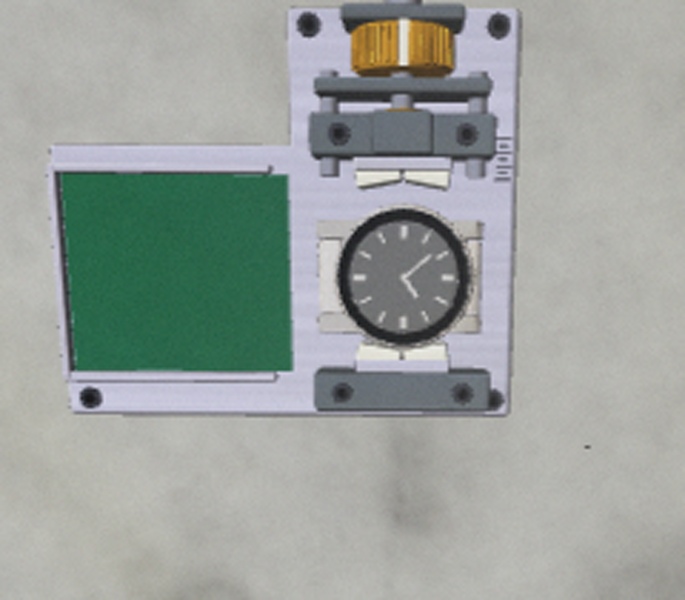

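The ridge is still on top (zoom 404,42), so that short roll did not grip. I'll repeat it more slowly and check the force.

```bash
python3 - <<'E'
from h import *; from plant import *
print(goto(read_state(),H(-.004,.0645,.047),TY))
E
```

```text
(array([ 0.2507, -0.0165,  0.296 ]), array([-0.0013, -0.0009,  0.0026]))
```

jog_arm --motion '[0,0.251,-0.016,0.1,-0.001,-0.001,0.003,0,0.251,-0.016,0.1,-0.001,-0.001,0.003,0,0.251,-0.016,0.1,-0.001,-0.001,0.003,0,0.251,-0.016,0.29,-0.001,-0.001,0.003,0,0.251,-0.016,0.29,-0.001,-0.001,0.003,0,0.251,-0.016,0.296,-0.001,-0.001,0.003,0,0.251,-0.016,0.296,-0.001,-0.001,0.003]'

```text
t: 12.45
tool_pos: [0.5252, -0.0498, 0.0442]
orientation: [-2.463, -1.942, 0.006]
force: [0.4, 0.4, 0.5]
opening: 0.0004
```

jog_arm --motion '[0,0,0,0.012,0,0,0,0,0,0,0.014,0,0,0,0,0,0,0.015,0,0,0]'

```text
t: 12.75
tool_pos: [0.5302, -0.0508, 0.0422]
orientation: [2.464, 1.944, 0.003]
force: [-2.3, -1.4, 30.9]
opening: 0.0006
```

```bash
python3 look.py w12
```

```text
12.75 [-1.43877694 65.93254837 42.23025462] [-2.25927889 -1.35639272 30.94649406] [ 0.00388389 -0.00133671 -0.99999156]
(np.float64(329.1375851551839), np.float64(298.2058076929274))
```

View pics/w12z.png

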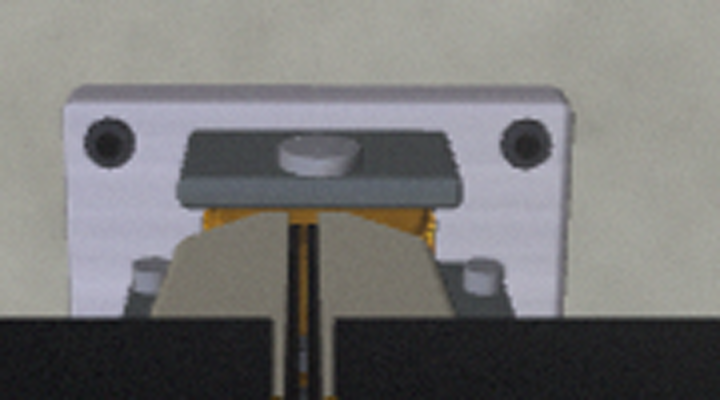

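The force is 31 N, too firm because the arm was still settling. I'll ease to about 10 N and roll.

jog_arm --motion '[0,-0.002,0,0.005,0,0,0,0,-0.002,0.004,0.005,0,0,0,0,-0.002,0.009,0.005,0,0,0,0,-0.002,0.013,0.005,0,0,0,0,-0.002,0.013,0.005,0,0,0]'

```text
t: 13.3
tool_pos: [0.5391, -0.0535, 0.0421]
orientation: [2.46, 1.941, 0.009]
force: [1.3, 0.3, 10.4]
opening: 0.0003
```

```bash
python3 look.py w13
```

```text
13.3 [ 7.76187903 65.32050899 42.14773737] [ 1.34448796  0.31219436 10.43738599] [ 0.0091873  -0.00220155 -0.99995537]
(np.float64(310.12376650189674), np.float64(297.13930441920576))
```

View pics/w13z.png

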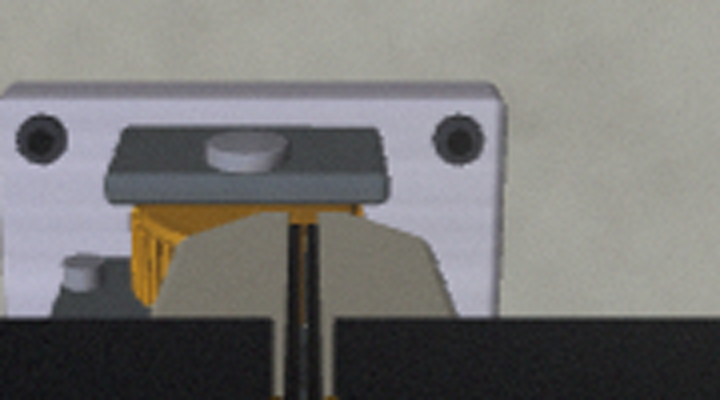

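jog_arm --motion '[0,0,0,-0.04,0,0,0,0,-0.05,0,-0.15,0,0,0,0,-0.19,-0.02,-0.25,0,0,0,0,-0.19,-0.02,-0.3,0,0,0,0,-0.19,-0.02,-0.3,0,0,0,0,-0.19,-0.02,-0.3,0,0,0,0,-0.19,-0.02,-0.3,0,0,0]'

```text
t: 14.05
tool_pos: [0.5055, -0.1425, 0.1907]
orientation: [2.462, 1.942, 0.009]
force: [-0.3, 0.9, -0.7]
opening: 0.0005
```

```bash
cat > look2.py <<'E'
import sys
from h import *
n=sys.argv[1]
s,c=snap("wrist",f"pics/{n}.png"); print(s["t"],toH(s["tool_pos"]),s["force"])
print([np.round(proj(c,p),1) for p in (H(0,0,.0295),H(0,.0645,.0425),H(-.0725,0,.0115))])
im=c["frame"][60:270,180:420,::-1]; cv2.imwrite(f"pics/{n}z.png",cv2.resize(im,(685,600),interpolation=cv2.INTER_CUBIC))
E
python3 look2.py w14
```

```text
14.05 [-0.00396734 -0.02902339  0.19069369] [-0.31523844  0.85352755 -0.66401452]
[array([328.7, 193.5]), array([329.3, 115.8]), array([250.7, 191.1])]
```

View pics/w14z.png

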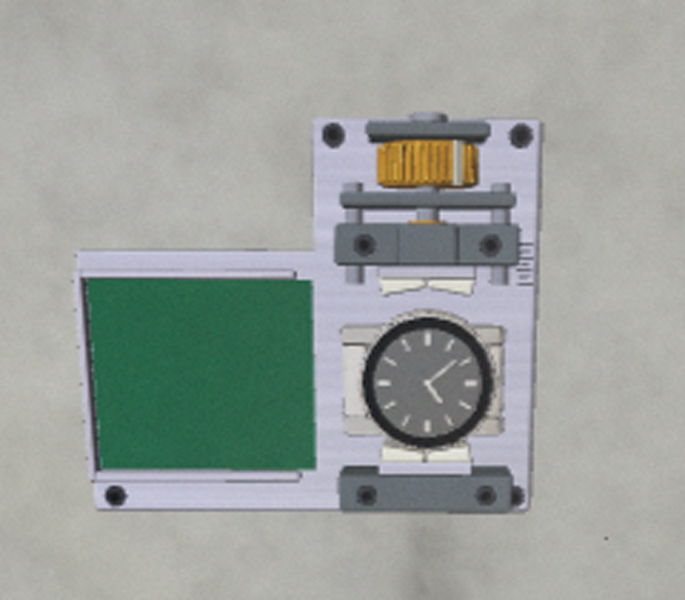

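The ridge is at zoom (459,163), about +0.67 rad. The wheel has turned about 2.03 turns from its start and the jaw gap is open on the upper side. Next I'll locate the watch for the push.

```bash
python3 - <<'E'
from h import *; from plant import *
import pickle
s,c=pickle.load(open("pics/w14.pkl","rb"))
def Z(u,v,z): return toH(onz(c,180+u*240/685,60+v*210/600,z))*1000
print("dial",Z(428,382,.0295),"rear",Z(504,382,.02),"lug",Z(342,382,.02),"top V",Z(428,290,.025),"bot V",Z(428,450,.025), "felt", Z(200,375,.0115))
print(goto(read_state(),H(.065,.0005,.10),TY))
E
```

```text
dial [ 1.12074817 -0.14246301 29.5       ] rear [25.67814472 -1.326063   20.        ] lug [-26.19291019  -1.34283713  20.        ] top V [ 1.08660702 27.62568838 25.        ] bot V [  1.31894259 -22.4700975   25.        ] felt [-73.08707088  -0.13898851  11.5       ]
(array([0.0579, 0.1379, 0.1806]), array([ 0.0042, -0.0005,  0.0015]))
```

jog_arm --motion '[0,0.057,0.138,0,0.004,0,0.001,0,0.057,0.138,0,0.004,0,0.001,0,0.057,0.138,0.18,0.004,0,0.001,0,0.057,0.138,0.18,0.004,0,0.001,0,0.057,0.138,0.18,0.004,0,0.001,0,0.057,0.138,0.18,0.004,0,0.001,0,0.057,0.138,0.18,0.004,0,0.001]'

```text
t: 14.8
tool_pos: [0.5806, -0.1303, 0.1024]
orientation: [2.465, 1.945, 0.003]
force: [0.7, -0.6, -0.2]
opening: 0.0004
```

```bash
python3 - <<'E'
from h import *; from plant import *
s=read_state();print(toH(s["tool_pos"]),goto(s,H(.065,.0,.017),TY))
E
```

```text
[0.06618182 0.00041927 0.1023572 ] (array([-0.001 , -0.0028,  0.1707]), array([ 0.0017, -0.0004,  0.0009]))
```

jog_arm --motion '[0,-0.001,-0.003,0.08,0.002,0,0.001,0,-0.001,-0.003,0.14,0.002,0,0.001,0,-0.001,-0.003,0.17,0.002,0,0.001,0,-0.001,-0.003,0.17,0.002,0,0.001,0,-0.001,-0.003,0.17,0.002,0,0.001]'

```text
t: 15.3
tool_pos: [0.5806, -0.1308, 0.0194]
orientation: [2.467, 1.943, 0.003]
force: [0.9, -0.7, 0.7]
opening: 0.0005
```

```bash
cat > look3.py <<'E'
import sys
from h import *
n=sys.argv[1]
s,c=snap("wrist",f"pics/{n}.png"); print(s["t"],toH(s["tool_pos"])*1000,s["force"],goto(s,s["tool_pos"],TY)[1])
s,c=snap("top",f"pics/{n}t.png"); im=c["frame"][255:350,290:390,::-1]; a=cv2.resize(im,(500,475),interpolation=cv2.INTER_CUBIC)
cv2.imwrite(f"pics/{n}tz.png",a)
s,c=snap("scene",f"pics/{n}s.png")
u,v=map(int,proj(c,H(-.02,0,.02)));im=c["frame"][v-50:v+45,u-60:u+60,::-1]; b=cv2.resize(im,(600,475),interpolation=cv2.INTER_CUBIC)
cv2.imwrite(f"pics/{n}c.png",cv2.resize(np.hstack([a,b]),(800,346)))
E
python3 look3.py p1
```

```text
15.3 [66.30564998 -0.1033321  19.379018  ] [ 0.8542724  -0.65931213  0.66538102] [ 0.0013 -0.0004 -0.0002]
```

View pics/p1c.png

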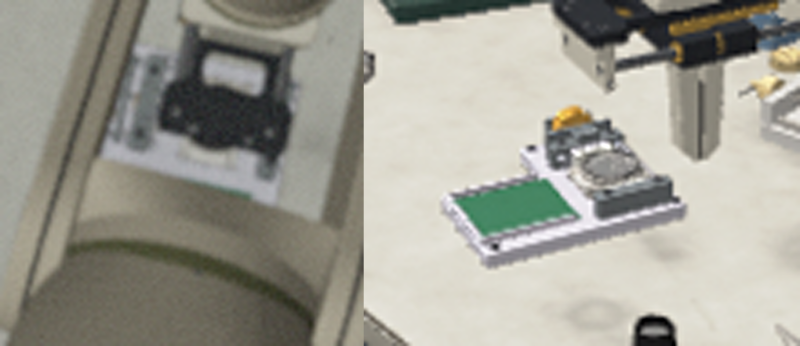

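View pics/p1.png

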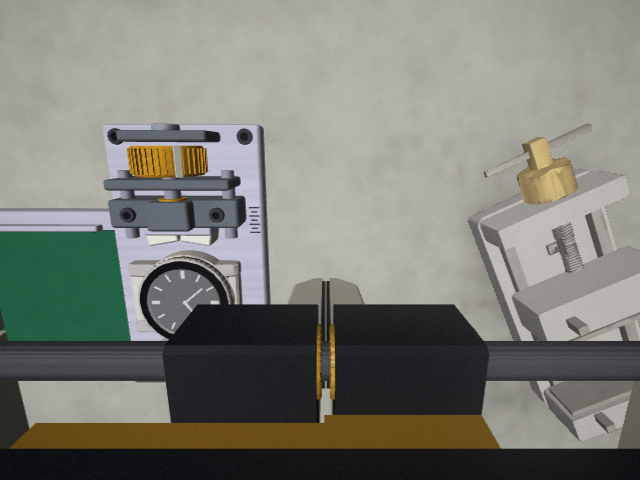

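The wrist view shows the tip behind the watch, clear of the plate edge, with the watch at (185,300). Advancing slowly.

jog_arm --motion '[0,0,-0.015,0.004,0,0,0,0,0,-0.03,0.006,0,0,0,0,0,-0.042,0.006,0,0,0,0,0,-0.05,0.006,0,0,0,0,0,-0.056,0.006,0,0,0,0,0,-0.062,0.006,0,0,0,0,0,-0.068,0.006,0,0,0,0,0,-0.074,0.006,0,0,0]'

```text
t: 16.25
tool_pos: [0.5451, -0.1222, 0.0167]
orientation: [2.466, 1.942, 0.004]
force: [0.6, -0.2, -0.8]
opening: 0.0006
```

```bash
python3 look3.py p2
```

```text
16.25 [29.74354028 -0.08167403 16.73227017] [ 0.56108467 -0.1606203  -0.80748017] [ 0.0023 -0.0004 -0.0002]
```

View pics/p2c.png

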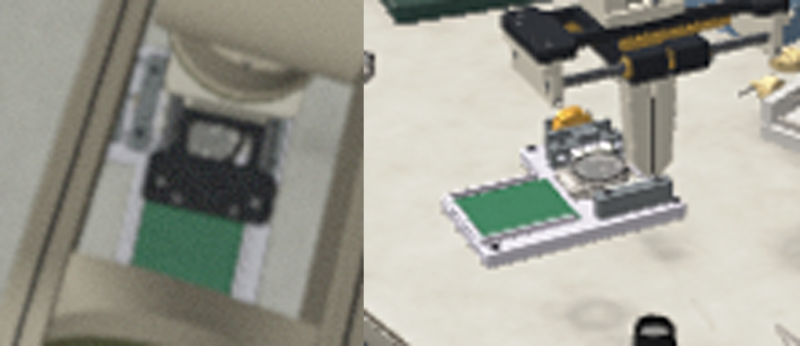

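View pics/p2.png

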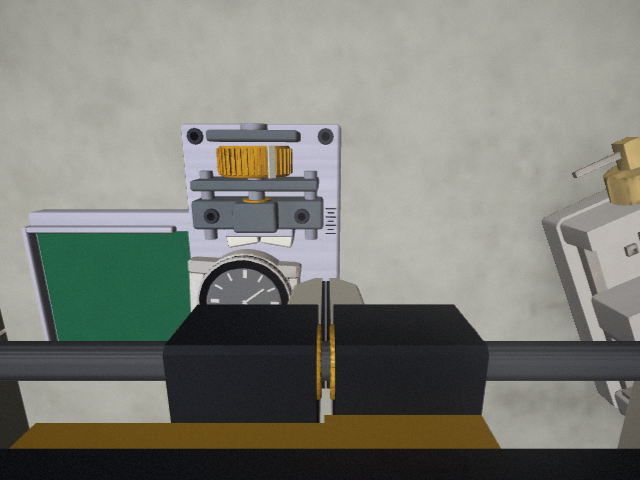

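```bash
python3 - <<'E'
from h import *
import pickle
for n,(u,v) in (("p1",(186,302)),("p2",(245,302))):
    s,c=pickle.load(open(f"pics/{n}.pkl","rb")); print(toH(onz(c,u,v,.0295))*1000)
    if n=="p2":
        im=c["frame"][200:345,150:370,::-1]; cv2.imwrite("pics/p2z.png",cv2.resize(im,(800,527),interpolation=cv2.INTER_CUBIC))
E
```

```text
[ 2.30640682  0.95346065 29.5       ]
[-6.74379604  2.12576601 29.5       ]
```

View pics/p2z.png

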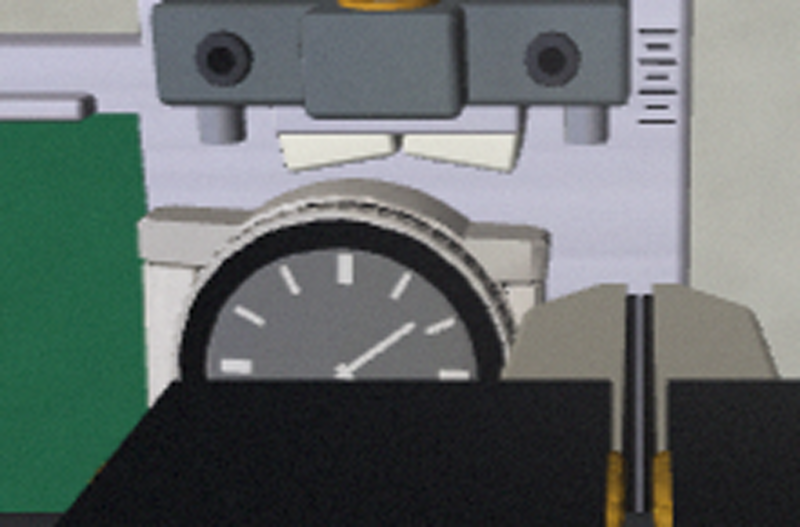

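The watch has moved about 9 mm toward the landing, is nearly straight, and has clearance to the upper V face. Continuing.

jog_arm --motion '[0,0,-0.006,0.001,0,0,0,0,0,-0.012,0.001,0,0,0,0,0,-0.018,0.001,0,0,0,0,0,-0.024,0.001,0,0,0,0,0,-0.03,0.001,0,0,0,0,0,-0.036,0.001,0,0,0,0,0,-0.042,0.001,0,0,0,0,0,-0.044,0.001,0,0,0]'

```text
t: 17.2
tool_pos: [0.5231, -0.117, 0.016]
orientation: [2.467, 1.942, 0.003]
force: [1.0, -0.1, 0.6]
opening: 0.0005
```

```bash
python3 look3.py p3
```

```text
17.2 [ 7.17261373 -0.17255673 15.9771919 ] [ 0.95429948 -0.05416438  0.57282391] [ 0.0018 -0.0002 -0.0002]
```

View pics/p3c.png

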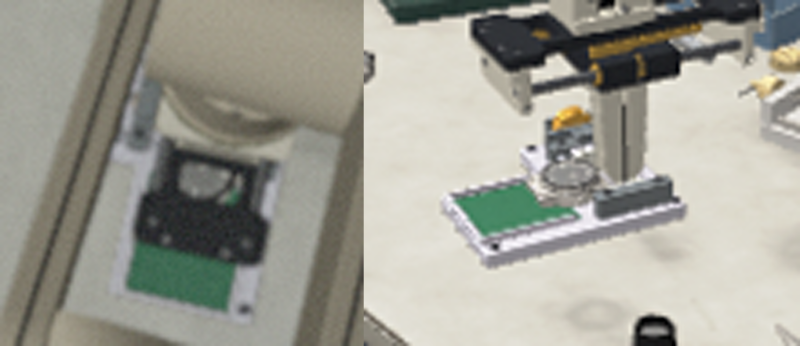

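View pics/p3.png

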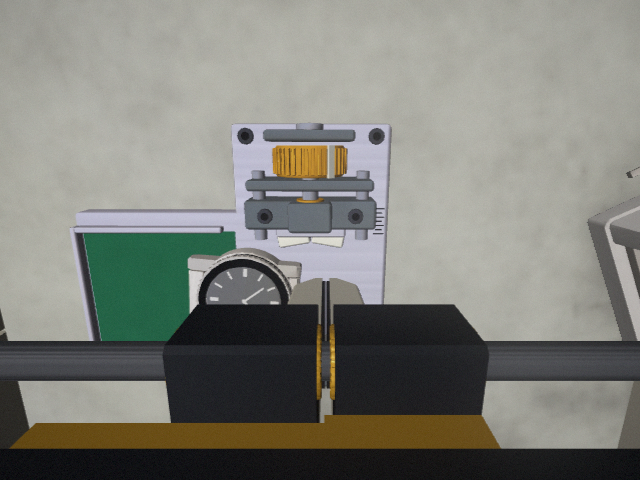

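The watch is moving well but has drifted about 3 mm to +y, with a slight clockwise turn because contact is below its centre. I'll back off slightly, shift the tip +5 mm in y, and push on.

jog_arm --motion '[0,0,0.008,0,0,0,0,0,0.01,0.01,0,0,0,0,0,0.011,0.004,0,0,0,0,0,0.011,-0.004,0,0,0,0,0,0.011,-0.01,0,0,0,0,0,0.011,-0.016,0,0,0,0,0,0.011,-0.022,0,0,0,0,0,0.011,-0.028,0,0,0]'

```text
validation failed for argument at $.mo...
```

```bash
python3 look3.py p4
```

```text
17.35 [ 7.34242473 -0.17186395 15.95954346] [ 0.89383389 -0.2208147   0.5858778 ] [ 0.0017 -0.0003 -0.0002]
```

View pics/p4.png

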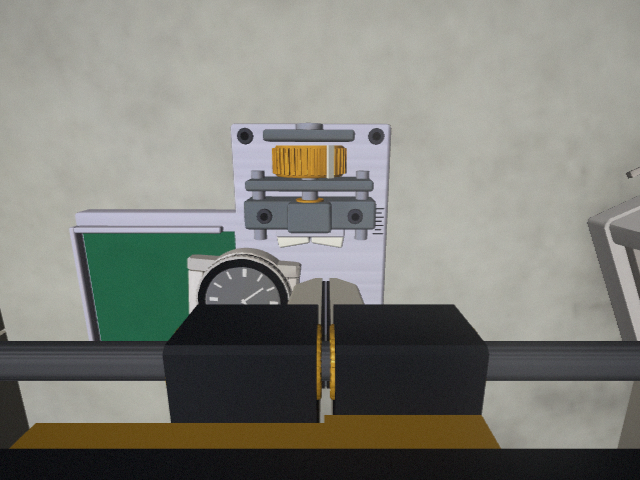

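The call was refused because two rows had the wrong length, so nothing moved. Resending it with corrected rows.

jog_arm --motion '[0,0,0.008,0,0,0,0,0,0.01,0.01,0,0,0,0,0,0.011,0.006,0,0,0,0,0,0.011,-0.002,0,0,0,0,0,0.011,-0.01,0,0,0,0,0,0.011,-0.016,0,0,0,0,0,0.011,-0.022,0,0,0,0,0,0.011,-0.028,0,0,0,0]'

```text
t: 18.3
tool_pos: [0.5108, -0.1085, 0.016]
orientation: [2.467, 1.942, 0.003]
force: [0.4, -0.3, -0.7]
opening: 0.0005
```

```bash
python3 - <<'E'
r=[[0,0,.008,0,0,0,0],[0,.010,.010,0,0,0,0],[0,.011,.006,0,0,0,0],[0,.011,-.002,0,0,0,0],[0,.011,-.010,0,0,0,0],[0,.011,-.016,0,0,0,0],[0,.011,-.022,0,0,0,0],[0,.011,-.028,0,0,0,0]]
print([len(x) for x in r]); from plant import read_state; print(read_state()["t"])
E
```

```text
[7, 7, 7, 7, 7, 7, 7, 7]
18.3
```

```bash
python3 look3.py p5
```

```text
18.3 [-6.82282205  5.28900781 15.9550894 ] [ 0.37218207 -0.30859403 -0.7429849 ] [ 0.0018 -0.0003 -0.0002]
```

View pics/p5.png

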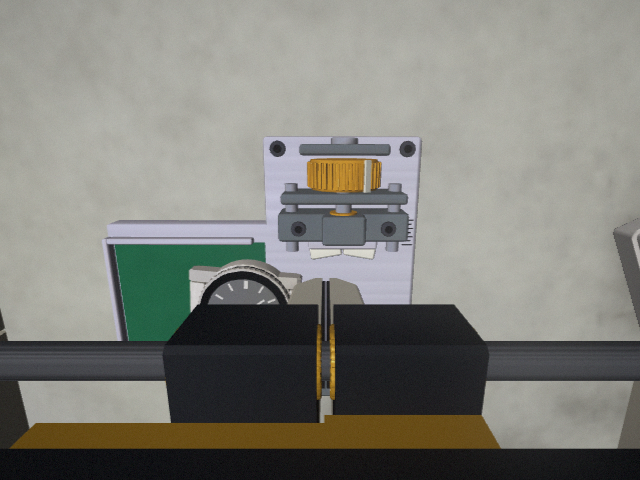

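View pics/p5c.png

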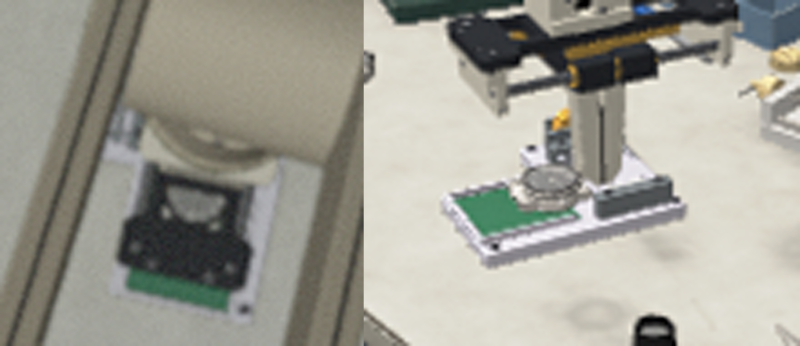

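```bash
python3 - <<'E'
from h import *
import pickle
s,c=pickle.load(open("pics/p5.pkl","rb"))
im=c["frame"][210:345,150:370,::-1]; cv2.imwrite("pics/p5z.png",cv2.resize(im,(800,491),interpolation=cv2.INTER_CUBIC))
for uv in ((245,309),): print(toH(onz(c,*uv,.0295))*1000)
for uv in ((191,268),(300,275)): print(toH(onz(c,*uv,.021))*1000)
s,c=pickle.load(open("pics/p1.pkl","rb"))
for uv in ((134,262),(239,262)): print(toH(onz(c,*uv,.021))*1000)
E
```

```text
[-43.31550898   4.44198851  29.5       ]
[-68.94269185  20.98314554  21.        ]
[-18.94592782  17.48979125  21.        ]
[-23.46043104  17.40331273  21.        ]
[25.55235108 17.33603328 21.        ]
```

View pics/p5z.png

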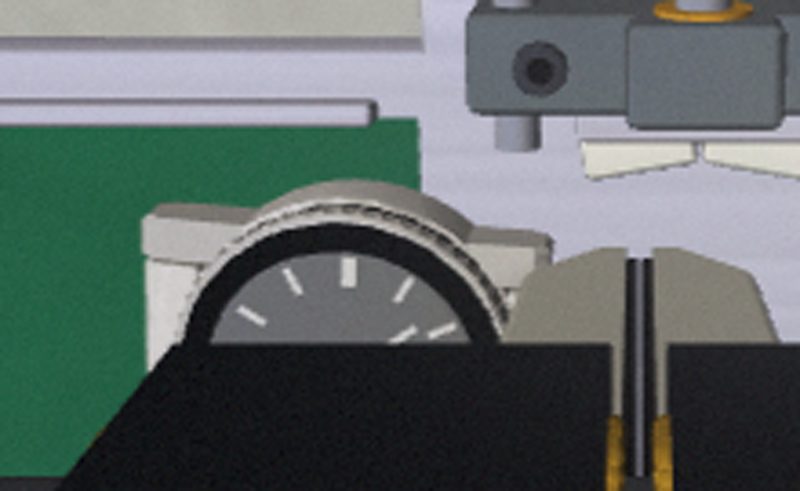

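Watch centre is at about (-44.5, +3.4) mm with 4° tilt, and there is about 5 mm of room to the lip. 28 mm remain.

jog_arm --motion '[0,0.001,-0.006,0,0,0,0,0,0.002,-0.012,0,0,0,0,0,0.002,-0.018,0,0,0,0,0,0.002,-0.024,0,0,0,0,0,0.002,-0.03,0,0,0,0,0,0.002,-0.035,0,0,0,0,0,0.002,-0.038,0,0,0,0,0,0.002,-0.04,0,0,0,0]'

```text
t: 19.25
tool_pos: [0.4915, -0.1027, 0.0158]
orientation: [2.467, 1.942, 0.003]
force: [0.1, 0.2, -0.2]
opening: 0.0004
```

```bash
python3 look3.py p6
```

```text
19.25 [-26.91312      6.3274719   15.84198416] [ 0.07460153  0.18107899 -0.17732706] [ 0.0017 -0.0003 -0.0002]
```

View pics/p6.png

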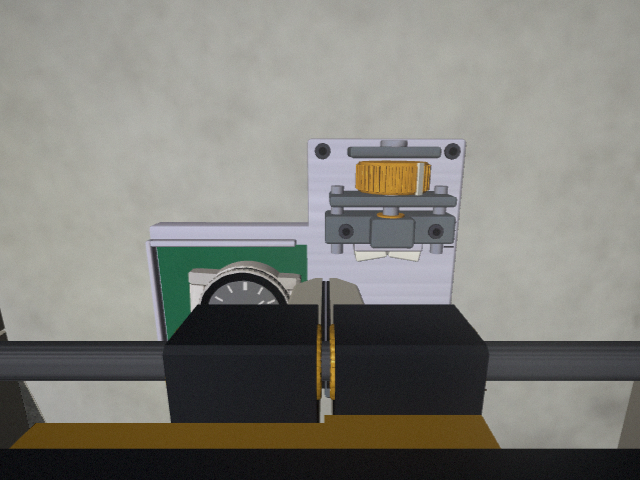

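View pics/p6c.png

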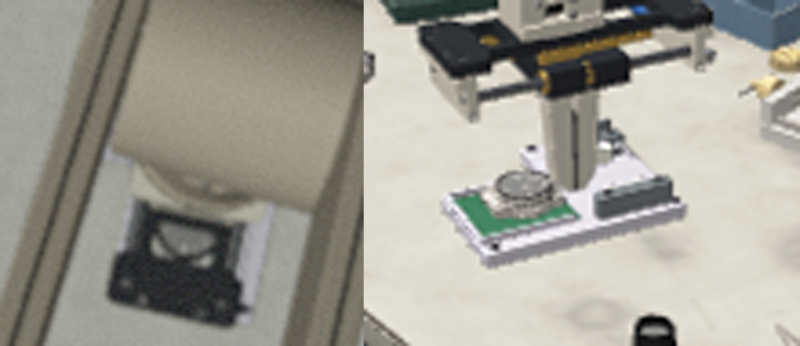

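Nearly there: the rear edge of the watch is at the felt edge (column 307). 8–9 mm more.

jog_arm --motion '[0,0,-0.006,0,0,0,0,0,0,-0.012,0,0,0,0,0,0,-0.017,0,0,0,0,0,0,-0.02,0,0,0,0,0,0,-0.02,0,0,0,0,0,0,0.01,0,0,0,0,0,0,0.03,-0.01,0,0,0,0,0,0.03,-0.05,0,0,0]'

```text
t: 20.2
tool_pos: [0.5054, -0.1061, 0.0395]
orientation: [-2.467, -1.943, 0.0]
force: [-0.7, 0.2, -0.8]
opening: 0.0002
```

jog_arm --motion '[0,0,0,-0.1,0,0,0,0,0,0,-0.2,0,0,0,0,-0.1,-0.04,-0.32,0,0,0,0,-0.12,-0.08,-0.32,0,0,0,0,-0.12,-0.08,-0.32,0,0,0,0,-0.12,-0.08,-0.32,0,0,0,0,-0.12,-0.08,-0.32,0,0,0]'

```text
t: 20.9
tool_pos: [0.4526, -0.1546, 0.1986]
orientation: [-2.466, -1.942, 0.001]
force: [-0.7, 0.1, 0.3]
opening: 0.0005
```

```bash
python3 look2.py f1
```

```text
20.9 [-0.0526433  -0.05322076  0.19855699] [-0.66702021  0.07697164  0.26792746]
[array([385.1, 165.4]), array([390.8,  85.2]), array([304.9, 164.4])]
```

View pics/f1.png

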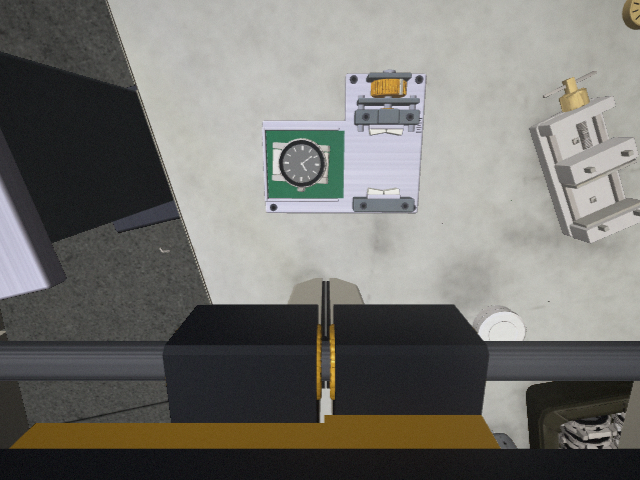

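```bash
python3 - <<'E'
from h import *
import pickle
s,c=pickle.load(open("pics/f1.pkl","rb"))
im=c["frame"][60:220,255:435,::-1]; cv2.imwrite("pics/f1z.png",cv2.resize(im,(675,600),interpolation=cv2.INTER_CUBIC))
print(toH(onz(c,302,162,.0295))*1000,[toH(onz(c,u,162,.02))[0]*1000 for u in (273,328)])
E
python3 look3.py f2
```

```text
[-74.04235272   2.97286974  29.5       ] [np.float64(-101.19510010424251), np.float64(-50.85038217989818)]
20.95 [-52.82004802 -53.00066626 198.13809685] [-0.20473625  0.04774686 -0.3594726 ] [-0.002  -0.0009  0.0001]
```

View pics/f1z.png

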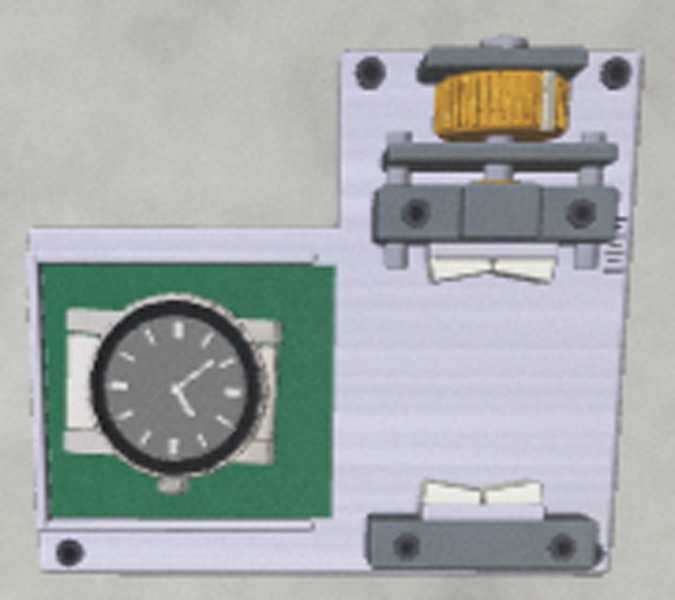

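View pics/f2t.png

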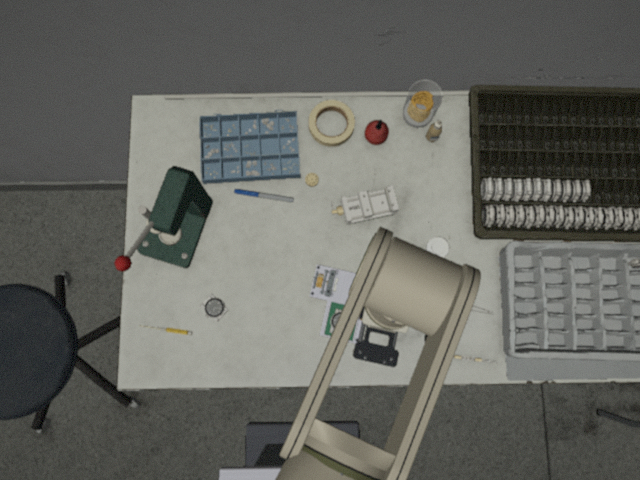

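The close-up shows the watch wholly on the felt, with green visible all round and the crown inside the lip. The ridge is unmoved and the bystanders are where they were. Handing in.

```bash
python3 -c "
from plant import *
print(close_job(), read_state()['t'])"
```

```text
the job is handed in; nothing more can be done
the job is handed in; nothing more can be done
```

The watch is unclamped and lies wholly on the green landing felt, and I handed the job in at about 21 s of the 67 s allowed. No verdict came back.

- **Wheel:** I rolled it open with the closed fingertips. By the white ridge it turned about 2.03 turns, from +0.45 rad past the top to +0.67 rad. That puts the jaw about 6 mm open, worked out from the 3 mm per turn; I didn't measure the jaw directly.
- **Watch:** I pushed it from behind, without pinching or lifting it. The last wrist picture puts the dial centre at holder (-74, +3) mm and the watch from x -101 to -51 mm. The felt runs from -108.5 to -36.5 mm, and green shows all round the watch, which sits a few degrees off straight.
- **Bench:** The bystanders the arm did not hide in the last top view look where they were. The loupe was hidden there, but it was still standing in the scene view during the push. The arm ended about 0.2 m above the bench, touching nothing.

**What went less well:**
- One short roll of the wheel did not grip, so I repeated it.
- On the repeat the fingertip pressed with 31 N for a moment before I eased to about 10 N.
- One move call was refused for badly formed rows; nothing moved, and I sent it again.
- During the push the watch drifted about 3 mm sideways and turned about 4°, so I shifted the fingertip over before finishing.

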